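Cock and trip the slide-knock tester

ROBOT

A 6-joint arm with a two-finger parallel gripper is mounted at the origin on the work surface. World frame = base frame: x ahead of the robot, y to its left, z up, the work surface at z = 0. Lengths are in mm, angles in rad, forces in N, time in s.
With the tool pointing down it reaches from about 350 to 775 mm from the base axis. Payload 7.3 kg.
Tool frame: the origin (TCP) lies between the finger pads; the fingertips stand 14 mm ahead of it and the grasp point (between the pads) lies 5 mm behind it; y points along the fingers, z is the direction in which the jaws open and shut, and the axes are right-handed (so a half turn about y gives the same grasp; the last joint's range is limited). The gripper opens to 92 mm and grips with 3 to 60 N. Pads are 19 mm wide; open, the fingers measure 130 mm over their backs; the gripper's body (75 mm by 190 mm) begins 47 mm behind the grasp point.
Start: joints at [-1.394, 0.342, 1.524, -0, 1.275, -0.146], TCP at [166.565, -497.895, 240.741] pointing down, gripper open.
Joint ranges: [-2.53, 2.53], [-0.77, 2.02], [0.04, 2.7], [-1, 4.14], [0.28, 2.66], [-3.11, 3.11]. Speed limits (rad/s): [2.57, 2.57, 3.14, 3.14, 3.14, 3.14].

INTERFACE

Orientations are given as [roll, pitch, yaw] about the fixed x, y, z axes, in that order (R = Rz(yaw) Ry(pitch) Rx(roll)).
In Python, from plant import bot, vision, order gives the robot as it stands.
- The arm moves only by the tool apply_moves, never from a script. Its argument "rows" is a list of rows, each a list of 3 entries, a list of its own where there are three numbers: the shift along the tool's x, y, z in cm, then the turn about the tool's y in rad, then the finger opening in cm, from 0 to 9.18. A call has 1 to 5 rows; each row is the pose to reach, as a shift and turn from the pose measured when the call began, along the tool's axes at that moment; what a row does not reach only later rows make up. A row lasts 1/8 s, in which the tool goes at most 62.5 mm and 10.7 degrees, less where a joint would pass 70% of its speed; a pose out of reach is approached as far as the arm can. A call with a gripper value outside its range is refused whole. The fingers move at their own pace and stop on an object; the grip force is fixed at half the most. Time passes only in rows, so rows that repeat a pose let the fingers close. It gives the time, the measured TCP pose, the force and the opening at its end, in the units of the state.
- bot.get_obs(): the state, without advancing time (a new reading comes with each control period).
- vision.capture(name): name is "scene" or "side" or "wrist"; returns the picture (384x512x3 uint8, red, green, blue); there is no depth.
- vision.camera_info(name): a dict with "mtx" (3x3 intrinsics, pixels), "distortion" ([k1, k2, p1, p2, k3] as OpenCV has them; the pictures are not rectified), "rvec" (rotation vector, rad) and "tvec" (3), from world to camera coordinates, as OpenCV has them. Camera axes: x right, y down, z forward; pixel columns grow to the right and rows downward; lengths in mm; the calibration is good to about 2 mm. A picture is of the moment at which its call begins: read the wrist's pose just before it. camera_info takes no time and is no camera call; for the wrist camera it gives the pose at the moment of the call.
- order.close_job(): hands the job in, once; it reports no verdict.
The state is a dict: "time": time; "joint_positions": joint angles; "dq": joint speeds; "tau": joint torques, N m; "tool_pos": TCP position; "tcp_rot": TCP orientation; "contact_force": force on the tool from outside, world axes, zero at the start; "moment": the same for the moment, N m; "grip_width": finger opening in mm.
Only numpy, scipy, OpenCV 4.12 (cv2) and the standard library are available. Lean on these libraries where they do the work, as an engineer would, in place of code of your own. Each camera call takes 0.05 s, during which the arm holds its last target.

TASK

Run one knock on the slide tester: swing the sprung arm back by its red pin until the sear catches and holds it, taking care not to force it into the rubber stop just behind the catch, and let go of it. Then press the yellow trigger so the arm flies home and knocks the green puck along the blue lane; only the released arm may touch the puck. Leave the spare pucks and the other things on the bench where they are.

Things in the scene. Friction and masses are not known exactly. Their poses are not given: they have to be found in the camera images.
- tester: Slide-knock tester, fixed on the bench: white base plate 20 mm thick, x -165 to 255, y -145 to 155 mm from its origin, which lies on the bench under the arm's pivot. z up, x along the lane. Apart from the red pin and the trigger nothing on it is over 70 mm high. On a black block 85 mm from the pivot sit the brass sear wedge (53 mm high) and, just behind it, the rubber stop (66 mm high).
- pivot (a point): Top of the arm's pivot, 60 mm above the bench, over the tester's origin. Feel of cocking at the pin: climbing the sear's ramp adds 1 to 4 N for some 20 mm, then the arm slides over its top until the sear snaps up behind it; about 3 mm further it meets the rubber stop and the pull climbs. Eased back, a caught arm rests on the sear and stops pulling; an uncaught one swings home.
- striker (a joint): Angle (rad) of the sprung steel arm about its upright pivot; bar 16 mm wide, 138 mm long, top 55 mm above the bench. 0 = at rest, pointing along the tester's +y; grows anticlockwise from above as it is cocked (1.57: along -x). The spring pulls it to 0 with about 5.4 N per rad at the pin. It catches somewhere from 1.1 to 1.55: the block's setting differs each time and is not reported.
- pin (a point): Top centre of the red upright pin on the arm's end, the part to take hold of or push: 14 mm diameter, 130 mm from the pivot, standing free from 55 mm to 116 mm above the bench.
- stop (a joint): How far the rubber stop behind the catch is pushed in, as an angle about the arm's pivot, rad; 0 untouched. It gives by about 1 mm at the pin for each 1.8 N of pull beyond the spring's; more than 0.04 rad (about 5 mm or 9 N at the pin) counts as forced.
- trigger_top (a point): Centre of the top of the yellow round trigger button, 30 mm diameter, 76 mm above the bench at rest, at x = -30, y = -105 mm in the tester's frame. Pressed straight down, 13 mm to its end stop; springs back. It moves with the sear, so it also dips while the arm rides over the sear. With the arm cocked the sear lets go at 7 to 8 mm; pressing takes 2 N rising to 4 N, plus up to 2 N of friction.
- lane (a point): Middle of the blue lane's floor, 40 mm above the bench, at x = 150, y = 80 mm in the tester's frame; axes as the tester's. The lane is 44 mm wide inside and runs along x from x = 10 mm to the rubber end wall at x = 240 mm; its side rails start at x = 60 mm and reach 60 mm above the bench.
- puck: The green test puck: disc 32 mm diameter, 16 mm high, 50 g, lying flat on the start of the lane a few mm in front of the resting arm. Origin at the centre of its underside.
- spare_a: White spare puck, 32 mm diameter, 16 mm high, lying on the tester's base plate; leave it. Origin at the centre of its underside.
- spare_b: Grey spare puck, 32 mm diameter, 16 mm high, lying on the tester's base plate; leave it. Origin at the centre of its underside.
- beaker: Glass beaker, 72 mm diameter, 90 mm high, on the bench; leave it. Origin at the centre of its underside.
- jar: White jar with a white lid, 68 mm diameter, 100 mm high, on the bench; leave it. Origin at the centre of its underside.
- blue_cap: Blue screw cap, 60 mm diameter, 22 mm high, on the bench; leave it. Origin at the centre of its underside.
- spatula: Spatula, 190 mm long, lying on the bench; leave it. Origin under its middle.
- tray: Empty yellow tray, 160 x 110 x 30 mm, on the bench; leave it. Origin at the centre of its underside.

How it is judged:
By the outcome, as a careful person would: the job done as asked, in the order asked, and still so for the second after the job is handed in, with the robot touching nothing.
It also fails if it takes over 70 s, if anything falls off the work surface, if the arm or the gripper's body presses on something with over 40 N, if the wrist force passes 120 N, or if a joint passes its speed limit or range.

## Working session

There is one attempt and no reset: what is moved stays moved. The work goes in short steps, Python scripts to look and compute and a tool call to move; the robot and the scene stay as the last step left them, time stands still between calls to the robot, and variables do not carry over. Pictures are saved under pics/ and viewed, and the job is handed in when it is done.

Besides the shell and the picture viewer there is one more tool, called after "Request:" in YAML: its name, and indented under it one key for each argument. apply_moves: Moves the arm, as the interface text tells. Its arguments: {"type":"object","properties":{"rows":{"type":"array","items":{"type":"array"}}},"required":["rows"]}

```bash
ls; mkdir -p pics; python3 - <<'E'
from plant import bot,vision,order
import cv2
o=bot.get_obs()
for k in o: print(k,o[k])
for n in("scene","side","wrist"):
    c=vision.camera_info(n); print(n,c)
    cv2.imwrite(f"pics/{n}0.png",vision.capture(n)[:,:,::-1])
E
```

```text
pics
time 0.0
joint_positions [-1.39400887e+00  3.42703472e-01  1.52506256e+00  2.35485859e-05
  1.27540090e+00 -1.46013006e-01]
dq [-1.23463847e-03  8.56929337e-04 -7.91028843e-04  5.34361262e-04
 -2.20926074e-06 -8.66639338e-04]
tau [-2.60078123e-03 -4.31249964e+01 -2.44226450e+01  7.14260526e-02
  5.58605546e-02 -1.40630409e-04]
tool_pos [ 166.4912748  -497.4722218   240.03905089]
tcp_rot [-1.57235058e+00  2.51327590e-04 -2.81879926e+00]
contact_force [ 1.11155726  0.53873283 -0.50639946]
moment [-0.02712667  0.00771828 -0.0116958 ]
grip_width 91.76901934469203
scene {'mtx': array([[347.93975805,   0.        , 253.56507266],
       [  0.        , 347.93975805, 195.74817669],
       [  0.        ,   0.        ,   1.        ]]), 'distortion': array([-0.06489687,  0.        ,  0.        ,  0.        ,  0.        ]), 'rvec': array([ 1.24836177,  2.27000528, -0.93906366]), 'tvec': array([ 318.35380529, -233.77520872, 1533.73467102])}
side {'mtx': array([[441.84018636,   0.        , 258.24253572],
       [  0.        , 441.84018636, 194.92202436],
       [  0.        ,   0.        ,   1.        ]]), 'distortion': array([-0.07868897,  0.        ,  0.        ,  0.        ,  0.        ]), 'rvec': array([ 0.44927913, -2.55792851,  1.42457559]), 'tvec': array([ 524.72927585,  169.45381804, 1254.93874633])}
wrist {'mtx': array([[279.69157606,   0.        , 255.00907343],
       [  0.        , 279.69157606, 186.99268264],
       [  0.        ,   0.        ,   1.        ]]), 'distortion': array([-0.02854754,  0.        ,  0.        ,  0.        ,  0.        ]), 'rvec': array([-2.33717451,  1.68228114,  0.26356505]), 'tvec': array([-523.03109687,  -38.82175393,  392.06840981])}
```

View pics/scene0.png

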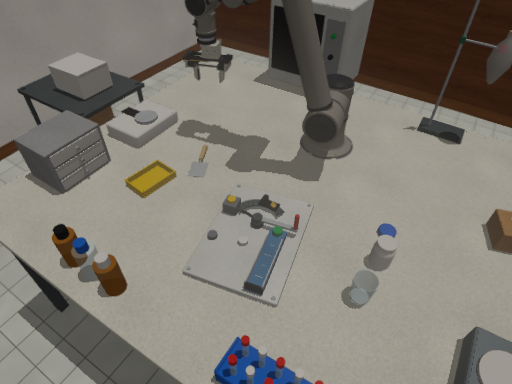

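View pics/side0.png

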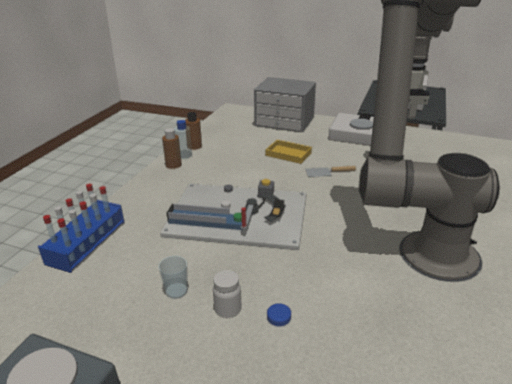

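View pics/wrist0.png

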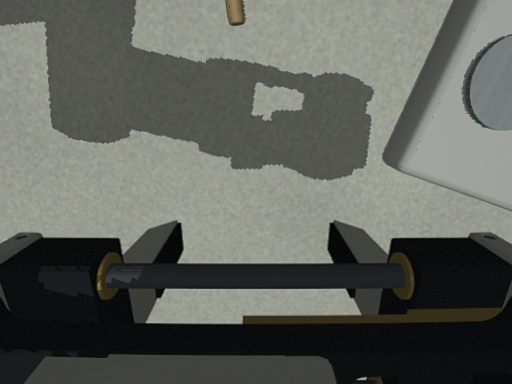

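The scene view shows the tester around (255,240): trigger at (232,199), pin at (297,218), puck at (277,231). I'll zoom in on the crops.

```bash
python3 - <<'E'
import cv2
a=cv2.imread("pics/scene0.png")[175:305,180:320]; cv2.imwrite("pics/sc_z.png",cv2.resize(a,None,fx=4.5,fy=4.5,interpolation=cv2.INTER_CUBIC))
a=cv2.imread("pics/side0.png")[170:250,155:315]; cv2.imwrite("pics/si_z.png",cv2.resize(a,None,fx=5,fy=5,interpolation=cv2.INTER_CUBIC))
E
```

```text
(no output)
```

View pics/sc_z.png

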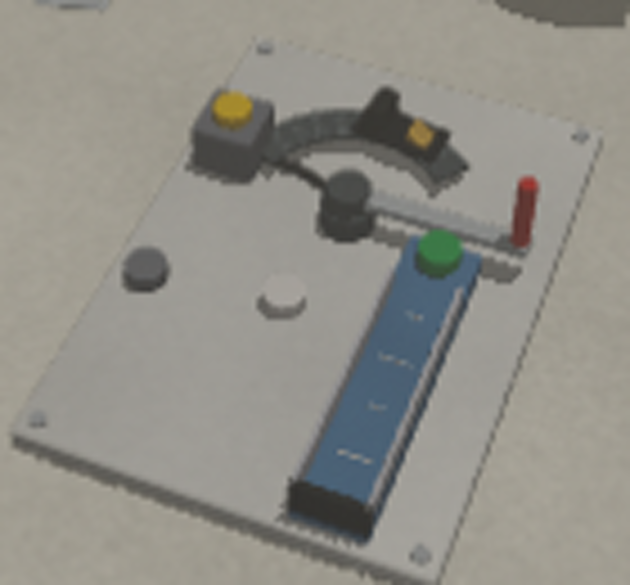

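View pics/si_z.png

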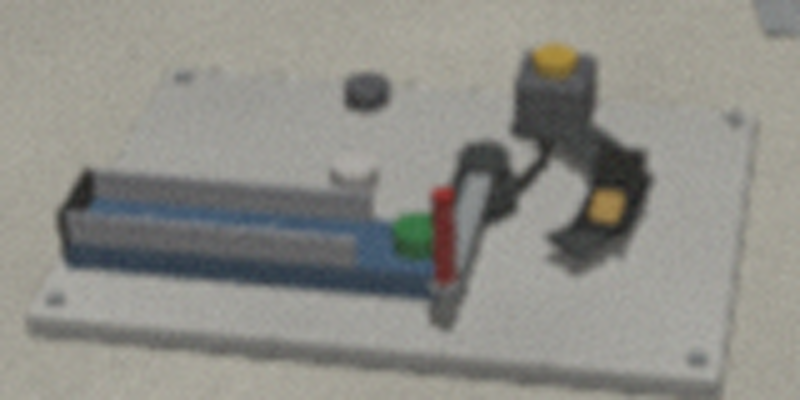

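```bash
cat > h.py <<'E'
import numpy as np,cv2
from scipy.optimize import least_squares
def proj(P,c): return cv2.projectPoints(np.asarray(P,float).reshape(-1,1,3),c['rvec'],c['tvec'],c['mtx'],c['distortion'])[0].reshape(-1,2)
def toW(P,t):
    P=np.asarray(P,float).reshape(-1,3);c,s=np.cos(t[2]),np.sin(t[2])
    return np.c_[t[0]+c*P[:,0]-s*P[:,1],t[1]+s*P[:,0]+c*P[:,1],P[:,2]]
def onplane(uv,z,c):
    f=lambda p:(proj([[p[0],p[1],z]],c)-uv).ravel()
    return least_squares(f,[500,0]).x
def toT(p,t):
    d=np.array(p[:2])-t[:2];c,s=np.cos(t[2]),np.sin(t[2]);return np.array([c*d[0]+s*d[1],-s*d[0]+c*d[1]])
E
python3 - <<'E'
from h import *
from plant import vision
M=[[0,130,116],[-30,-105,76],[0,0,60],[-165,-145,20],[-165,155,20],[255,155,20],[255,-145,20]]
s=(np.array([[528,183],[233,105],[350,185],[250,42],[603,138],[437,583],[14,437]])+.5)/4.5-.5+[180,175]
d=(np.array([[444,190],[556,58],[486,155],[755,120],[720,385],[30,320],[165,68]])+.5)/5-.5+[155,170]
cs,cd=vision.camera_info('scene'),vision.camera_info('side')
f=lambda t,w=(1,1):np.r_[w[0]*(proj(toW(M,t),cs)-s).ravel(),w[1]*(proj(toW(M,t),cd)-d).ravel()]
for w in((1,1),(1,0),(0,1)):
    b=min((least_squares(f,[500,0,y],loss='soft_l1',args=(w,)) for y in np.arange(-3,3,.7)),key=lambda r:r.cost)
    print(w,b.x,b.cost);
    if w==(1,1): t=b.x; print(f(t).reshape(-1,2).round(1)); np.save('t.npy',t)
print(toW([[0,130,116],[-30,-105,76],[0,0,60]],t))
z=lambda u,k,o:(np.array(u)+.5)/k-.5+o
for nm,uv,h,c in(('wedge s',z([421,134],4.5,[180,175]),53,cs),('wedge d',z([606,205],5,[155,170]),53,cd),('stop s',z([385,95],4.5,[180,175]),66,cs),('stop d',z([630,160],5,[155,170]),66,cd),('puck s',z([438,245],4.5,[180,175]),56,cs),('spB',z([146,262],4.5,[180,175]),36,cs),('spA',z([283,290],4.5,[180,175]),36,cs)):
    p=toT(onplane(uv,h,c),t); print(nm,p, 'r',np.hypot(*p),'ang',np.arctan2(-p[0],p[1]))
E
```

```text
(1, 1) [5.80845331e+02 1.75337098e+00 1.98270512e-01] 6.997341935457669
[[ 0.4  0.3]
 [-0.1  0.6]
 [-0.1  0.6]
 [ 1.  -1.3]
 [ 0.2 -1.8]
 [ 0.8  0.7]
 [-1.  -0.4]
 [ 0.1  0.7]
 [-0.3 -0.6]
 [-0.3  0.1]
 [ 0.5 -1.9]
 [ 0.8 -1.1]
 [-1.2 -0.6]
 [ 0.4  0. ]]
(1, 0) [5.80838852e+02 1.02956774e+00 2.00090882e-01] 3.434630662652555
(0, 1) [5.80059748e+02 4.04913040e+00 1.94867576e-01] 3.0377912605187642
[[ 555.23870813  129.20650303  116.        ]
 [ 572.11534192 -107.09876402   76.        ]
 [ 580.84533091    1.75337098   60.        ]]
wedge s [-76.98312141  29.51615127] r 82.44758436926772 ang 1.204672371646497
wedge d [-81.74285714  34.83246465] r 88.85491144100497 ang 1.1679753581467636
stop s [-94.12502932  -5.95570951] r 94.31326322068476 ang 1.6339865365334985
stop d [-92.66654169   1.89720071] r 92.68596074355554 ang 1.5503257700574098
puck s [24.89202427 75.98698743] r 79.96020967627071 ang -0.3165661074752591
spB [  99.61365685 -117.69958087] r 154.19491550699297 ang -2.4392282711542426
spA [ 87.41027119 -17.06748087] r 89.06095897504957 ang -1.7636273271616614
```

```bash
cat >> h.py <<'E'
def R_of(o):
    r,p,y=o['tcp_rot']
    from scipy.spatial.transform import Rotation as Ro
    return Ro.from_euler('xyz',[r,p,y]).as_matrix()
def plan(o,target,jaw=None):
    """total shift (cm, tool axes) and turn; jaw = wanted yaw of the jaw line (mod pi)"""
    R=R_of(o);sh=R.T@(np.array(target)-o['tool_pos'])/10
    cur=np.arctan2(R[1,2],R[0,2]); turn=0
    if jaw is not None:
        turn=-((jaw-cur+np.pi/2)%np.pi-np.pi/2)
    return sh,turn
def pinpos(th,t,r=130): return toW([[-r*np.sin(th),r*np.cos(th),0]],t)[0][:2]
E
python3 - <<'E'
from h import *; from plant import bot
t=np.load('t.npy');o=bot.get_obs()
for p in ([450,-200,235],[555.2,129.2,200]):
  print(plan(o,p,t[2]))
E
```

```text
(array([-36.32475706,   0.55026338, -19.22954606]), np.float64(-1.4462205568638282))
(array([-56.74512203,   4.08287871, -47.10742481]), np.float64(-1.4462205568638282))
```

Request:
apply_moves:
  rows:
    - [[-5,0,-2.6],-0.15,6]
    - [[-10,0,-5.3],-0.3,5]
    - [[-15,0,-7.9],-0.45,4]
    - [[-20,0,-10.6],-0.6,4]
    - [[-25,0,-13.2],-0.75,4]

```text
time: 0.78
tool_pos: [362.7, -291.6, 240.4]
tcp_rot: [-1.571, 0.001, -2.064]
contact_force: [0.7, -0.4, 0.2]
grip_width: 46.1
```

```bash
python3 - <<'E'
from h import *; from plant import bot
t=np.load('t.npy');o=bot.get_obs();print(o['time'],o['tool_pos'],o['tcp_rot'],o['grip_width'],o['contact_force'])
for p in ([450,-200,235],[555.2,129.2,200]):
  print(plan(o,p,t[2]))
E
```

```text
0.775 [ 362.67709567 -291.57599994  240.37072845] [-1.57147215e+00  9.17200543e-04 -2.06405329e+00] 46.0686377106791 [ 0.70277891 -0.4371356   0.15541011]
(array([-12.20018826,   0.5459954 ,   3.35563356]), np.float64(-0.6915268585740355))
(array([-46.17393696,   4.08142907,  -2.96353631]), np.float64(-0.6915268585740355))
```

Request:
apply_moves:
  rows:
    - [[-5,0,0],-0.14,4]
    - [[-10,0,0],-0.28,4]
    - [[-15.5,0.3,0],-0.42,4]
    - [[-21,0.6,-0.5],-0.56,4]
    - [[-27,1,-1],-0.69,4]

```text
time: 1.4
tool_pos: [482.2, -47.5, 230.5]
tcp_rot: [-1.571, 0.001, -1.37]
contact_force: [1.7, -0.4, -0.6]
grip_width: 39.9
```

```bash
python3 - <<'E'
from h import *; from plant import bot
t=np.load('t.npy');o=bot.get_obs();print(o['time'],o['tool_pos'],o['tcp_rot'],o['grip_width'],o['contact_force'])
for p in ([555.2,129.2,200],):
  print(plan(o,p,t[2]))
E
```

```text
1.4 [482.19892799 -47.45326268 230.48782642] [-1.57065235e+00  9.22152604e-04 -1.37022703e+00] 39.9300435541305 [ 1.72898029 -0.35983255 -0.64364339]
(array([-15.85399663,   3.0649404 ,  10.67273742]), np.float64(0.002298651599612178))
```

Stop short above the tester, offset from the pin, to look with the wrist camera.

Request:
apply_moves:
  rows:
    - [[-4,0.5,2.7],0,4]
    - [[-8,1,5.4],0,4]
    - [[-12,2,8],0,4]
    - [[-15.8,2.6,10.7],0,4]
    - [[-15.8,2.6,10.7],0,4]

```text
time: 2.02
tool_pos: [555.6, 131.3, 203.4]
tcp_rot: [-1.572, 0.002, -1.366]
contact_force: [0.5, -0.5, -1.2]
grip_width: 40.3
```

```bash
python3 - <<'E'
from h import *; from plant import bot,vision
t=np.load('t.npy');o=bot.get_obs();print(o['time'],o['tool_pos'],o['tcp_rot'],o['contact_force'])
c=vision.camera_info('wrist');np.savez('w1.npz',**c)
im=vision.capture('wrist');cv2.imwrite('pics/w1.png',im[:,:,::-1])
P=toW([[0,130,116],[-30,-105,76],[0,0,60],[24,76,56],[0,138,55]],t)
print(proj(P,c)); print(plan(o,[555.2,129.2,150],t[2]))
E
```

```text
2.025 [555.64573056 131.33157023 203.38302658] [-1.57216807  0.00161199 -1.36642849] [ 0.50424532 -0.52435792 -1.22388174]
[[254.94846448 200.04520182]
 [230.63460849 360.22243268]
 [254.40908328 284.19931642]
 [275.70662812 226.23226495]
 [255.12617134 173.56433915]]
(array([ 0.20828013,  5.33808804, -0.07958287]), np.float64(0.006099537964986856))
```

View pics/w1.png

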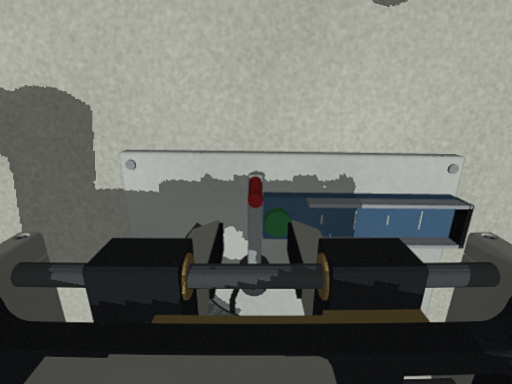

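Pin top seen at (257,199), predicted (255,200); puck (277,223) also agrees. Descending around the pin.

Request:
apply_moves:
  rows:
    - [[0.2,3,-0.1],0,4]
    - [[0.2,6,-0.1],0,4]
    - [[0.2,9,-0.1],0,4]
    - [[0.2,11.2,-0.1],0,4]
    - [[0.2,11.2,-0.1],0,3.4]

```text
time: 2.7
tool_pos: [553.2, 126.3, 90.5]
tcp_rot: [-1.576, 0.001, -1.369]
contact_force: [-0.7, -0.0, 1.1]
grip_width: 35.3
```

```bash
cat > arc.py <<'E'
from h import *; from plant import bot
import sys
t=np.load('t.npy')
def st():
    o=bot.get_obs();p=toT(o['tool_pos'],t);R=R_of(o)
    th=np.arctan2(-p[0],p[1]);tan=np.array([-np.cos(th+t[2]),-np.sin(th+t[2])])
    rad=np.array([-np.sin(th+t[2]),np.cos(th+t[2])])
    f=o['contact_force'][:2]
    print('t %.2f'%o['time'],'tcp',o['tool_pos'].round(1),'th %.4f r %.1f'%(th,np.hypot(*p)),'jaw-th %.3f'%((np.arctan2(R[1,2],R[0,2])-t[2]-th+np.pi/2)%np.pi-np.pi/2),'Ftan %.2f Frad %.2f Fz %.2f'%(f@tan,f@rad,o['contact_force'][2]),'w %.1f'%o['grip_width'])
    return o
if __name__=='__main__':
    o=st()
    z=float(sys.argv[1])
    for a in sys.argv[2:]:
        a=float(a);p=pinpos(a,t);s,u=plan(o,[p[0],p[1],z],a+t[2]);print(a,s.round(2),round(u,3))
E
python3 arc.py 92 0 .1 .2 .3 .4 .5
```

```text
t 2.70 tcp [553.2 126.3  90.5] th 0.0204 r 127.5 jaw-th -0.017 Ftan 0.70 Frad 0.11 Fz 1.15 w 35.3
0.0 [-0.25 -0.15  0.26] 0.003
0.1 [-0.19 -0.14 -1.04] -0.097
0.2 [ 0.   -0.13 -2.32] -0.197
0.3 [ 0.32 -0.13 -3.58] -0.297
0.4 [ 0.76 -0.12 -4.81] -0.397
0.5 [ 1.32 -0.12 -5.98] -0.497
```

Request:
apply_moves:
  rows:
    - [[-0.2,-0.1,0.2],0,3]
    - [[-0.25,-0.1,0.25],0,2.4]
    - [[-0.25,-0.1,0.25],0,2]
    - [[-0.25,-0.1,0.25],0,2]

```text
time: 3.2
tool_pos: [555.2, 129.3, 91.9]
tcp_rot: [-1.576, 0.001, -1.369]
contact_force: [-0.7, 0.8, 0.1]
grip_width: 20.5
```

```bash
python3 arc.py 92 0 .1 .2 .3 .4 .5; python3 - <<'E'
from plant import vision;import cv2
for n in('side','scene','wrist'): cv2.imwrite(f'pics/{n}2.png',vision.capture(n)[:,:,::-1])
a=cv2.imread("pics/side2.png")[150:250,155:315]; b=cv2.imread("pics/scene2.png")[175:275,180:340]
import numpy as np
cv2.imwrite("pics/c2.png",cv2.resize(np.vstack([a,b]),None,fx=3,fy=3,interpolation=cv2.INTER_CUBIC))
E
```

```text
t 3.20 tcp [555.2 129.3  91.9] th -0.0000 r 130.1 jaw-th 0.004 Ftan 0.58 Frad 0.88 Fz 0.11 w 20.5
0.0 [ 0.01 -0.01 -0.  ] 0.004
0.1 [ 0.07 -0.   -1.3 ] -0.096
0.2 [ 0.26  0.   -2.58] -0.196
0.3 [ 0.57  0.01 -3.84] -0.296
0.4 [ 1.01  0.01 -5.07] -0.396
0.5 [ 1.57  0.02 -6.24] -0.496
```

View pics/c2.png

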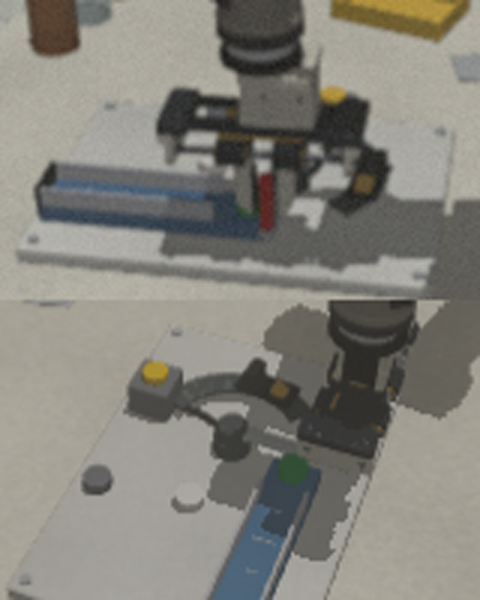

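View pics/wrist2.png

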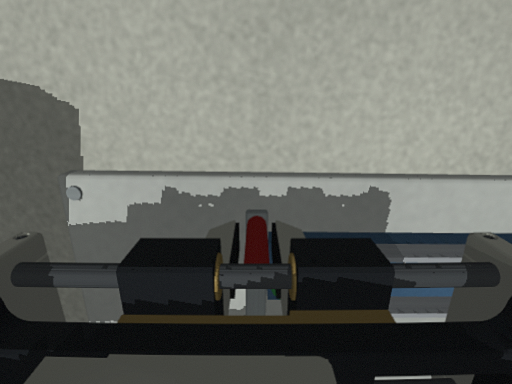

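Pin at (256,240) sits centred between the finger pads, clear of the puck. Begin the swing, caged with 3 mm play.

Request:
apply_moves:
  rows:
    - [[0.1,0,-1.3],-0.1,2]
    - [[0.3,0,-2.6],-0.2,2]
    - [[0.6,0,-3.85],-0.3,2]
    - [[1.0,0,-5.1],-0.4,2]
    - [[1.6,0,-6.25],-0.5,2]

```text
time: 3.98
tool_pos: [497.2, 101.3, 92.1]
tcp_rot: [-1.574, 0.003, -0.866]
contact_force: [2.2, 2.1, -1.1]
grip_width: 19.4
```

```bash
python3 arc.py 92 0.6 .7 .8 .85 .9 .95 1
```

```text
t 3.98 tcp [497.2 101.3  92.1] th 0.5004 r 130.0 jaw-th 0.007 Ftan -2.99 Frad 0.19 Fz -1.13 w 19.4
0.6 [ 0.06  0.01 -1.29] -0.093
0.7 [ 0.24  0.02 -2.58] -0.193
0.8 [ 0.56  0.02 -3.84] -0.293
0.85 [ 0.76  0.02 -4.46] -0.343
0.9 [ 0.99  0.02 -5.06] -0.393
0.95 [ 1.26  0.02 -5.66] -0.443
1.0 [ 1.55  0.02 -6.24] -0.493
```

Request:
apply_moves:
  rows:
    - [[0.1,0,-1.3],-0.1,2]
    - [[0.25,0,-2.6],-0.2,2]
    - [[0.55,0,-3.85],-0.3,2]
    - [[0.75,0,-4.45],-0.35,2]
    - [[1.0,0,-5.05],-0.4,2]

```text
time: 4.6
tool_pos: [465.2, 61.6, 92.3]
tcp_rot: [-1.571, 0.004, -0.464]
contact_force: [0.4, 5.7, -1.0]
grip_width: 20.0
```

```bash
cat > look.py <<'E'
import sys,cv2,numpy as np
from plant import vision
k=sys.argv[1]
a=vision.capture('side');b=vision.capture('scene')
cv2.imwrite(f'pics/side{k}.png',a[:,:,::-1]);cv2.imwrite(f'pics/scene{k}.png',b[:,:,::-1])
c=np.vstack([a[160:230,225:325],b[180:250,205:305]])[:,:,::-1]
cv2.imwrite(f'pics/z{k}.png',cv2.resize(c,None,fx=4,fy=4,interpolation=cv2.INTER_CUBIC))
def yel(im,box):
    u0,v0,u1,v1=box;r=im[v0:v1,u0:u1].astype(float);w=np.clip(np.minimum(r[...,0],r[...,1])-r[...,2]-40,0,None)
    v,u=np.mgrid[v0:v1,u0:u1];return (w*u).sum()/w.sum(),(w*v).sum()/w.sum(),w.sum()
print('yellow side',yel(a,(257,173,276,189)),'scene',yel(b,(222,190,242,206)))
E
python3 arc.py 92 .95 1 1.05 1.1 1.15; python3 look.py 3
python3 - <<'E'
import cv2
exec(open('look.py').read().split("def yel")[1].join(["def yel",""]).split("print")[0]) if 0 else None
import numpy as np
def yel(im,box):
    u0,v0,u1,v1=box;r=im[v0:v1,u0:u1].astype(float);w=np.clip(np.minimum(r[...,0],r[...,1])-r[...,2]-40,0,None)
    v,u=np.mgrid[v0:v1,u0:u1];return (w*u).sum()/w.sum(),(w*v).sum()/w.sum(),w.sum()
for k in '02': print(yel(cv2.imread(f'pics/side{k}.png')[:,:,::-1],(257,173,276,189)),yel(cv2.imread(f'pics/scene{k}.png')[:,:,::-1],(222,190,242,206)))
E
```

```text
t 4.60 tcp [465.2  61.6  92.3] th 0.8948 r 130.2 jaw-th 0.013 Ftan -5.21 Frad 2.26 Fz -0.99 w 20.0
0.95 [ 0.03  0.03 -0.72] -0.042
1.0 [ 0.07  0.03 -1.37] -0.092
1.05 [ 0.15  0.03 -2.01] -0.142
1.1 [ 0.26  0.03 -2.65] -0.192
1.15 [ 0.4   0.03 -3.29] -0.242
yellow side (np.float64(264.76582278481015), np.float64(180.52848101265823), np.float64(632.0)) scene (np.float64(231.34215885947046), np.float64(198.31975560081466), np.float64(1964.0))
(np.float64(265.5988571428571), np.float64(181.1177142857143), np.float64(875.0)) (np.float64(231.34048257372655), np.float64(198.30616621983916), np.float64(1865.0))
(np.float64(265.4937319189971), np.float64(181.03471552555447), np.float64(1037.0)) (np.float64(231.41825476429287), np.float64(198.28686058174523), np.float64(1994.0))
```

View pics/z3.png

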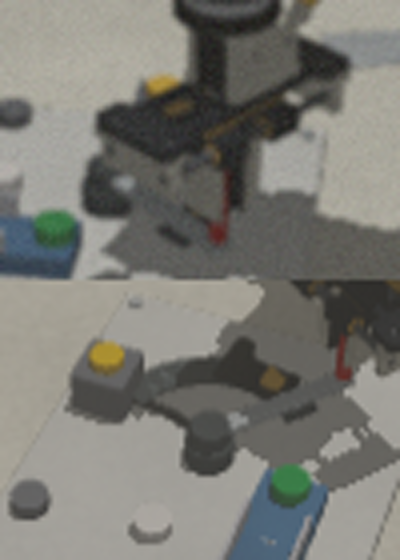

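Request:
apply_moves:
  rows:
    - [[0.03,0,-0.7],-0.05,2]
    - [[0.05,0,-1.05],-0.07,2]
    - [[0.07,0,-1.4],-0.09,2]
    - [[0.07,0,-1.4],-0.09,2]

```text
time: 5.2
tool_pos: [459.2, 49.2, 92.3]
tcp_rot: [-1.57, 0.005, -0.377]
contact_force: [-0.0, 4.7, -0.8]
grip_width: 20.0
```

```bash
python3 look.py 4; python3 arc.py 92 1.05 1.1 1.15
```

```text
yellow side (np.float64(265.1970443349754), np.float64(180.8386699507389), np.float64(812.0)) scene (np.float64(231.34484509903504), np.float64(198.32503809040122), np.float64(1969.0))
t 5.30 tcp [459.3  49.3  92.3] th 0.9996 r 130.5 jaw-th -0.004 Ftan -5.60 Frad 2.22 Fz -0.40 w 19.8
1.05 [ 0.07  0.03 -0.65] -0.055
1.1 [ 0.12  0.03 -1.3 ] -0.105
1.15 [ 0.21  0.03 -1.95] -0.155
```

Request:
apply_moves:
  rows:
    - [[0.03,0,-0.35],-0.03,2]
    - [[0.06,0,-0.65],-0.055,2]
    - [[0.06,0,-0.65],-0.055,2]

```text
time: 5.68
tool_pos: [457.2, 43.7, 92.3]
tcp_rot: [-1.569, 0.006, -0.324]
contact_force: [0.7, 5.4, 0.0]
grip_width: 20.2
```

```bash
python3 look.py 5; python3 arc.py 92 1.1 1.15 1.2
```

```text
yellow side (np.float64(265.3773173391494), np.float64(180.97491821155944), np.float64(917.0)) scene (np.float64(231.34886075949368), np.float64(198.31848101265822), np.float64(1975.0))
t 5.78 tcp [457.3  43.8  92.3] th 1.0445 r 130.5 jaw-th 0.004 Ftan -6.03 Frad 2.70 Fz -0.52 w 19.8
1.1 [ 0.07  0.03 -0.72] -0.051
1.15 [ 0.12  0.02 -1.37] -0.101
1.2 [ 0.2   0.02 -2.01] -0.151
```

Request:
apply_moves:
  rows:
    - [[0.05,0,-0.4],-0.03,2]
    - [[0.1,0,-0.75],-0.06,2]
    - [[0.1,0,-0.75],-0.06,2]

```text
time: 6.15
tool_pos: [455.2, 37.2, 92.2]
tcp_rot: [-1.567, 0.007, -0.265]
contact_force: [-0.9, 7.1, 1.5]
grip_width: 19.9
```

```bash
python3 look.py 6; python3 arc.py 92 1.15 1.2
```

```text
yellow side (np.float64(265.47772020725387), np.float64(181.02279792746114), np.float64(965.0)) scene (np.float64(231.36363636363637), np.float64(198.32094424912106), np.float64(1991.0))
t 6.25 tcp [455.2  37.3  92.2] th 1.0968 r 130.5 jaw-th 0.010 Ftan -6.49 Frad 1.94 Fz 1.52 w 19.9
1.15 [ 0.07  0.02 -0.69] -0.043
1.2 [ 0.11  0.02 -1.34] -0.093
```

View pics/z6.png

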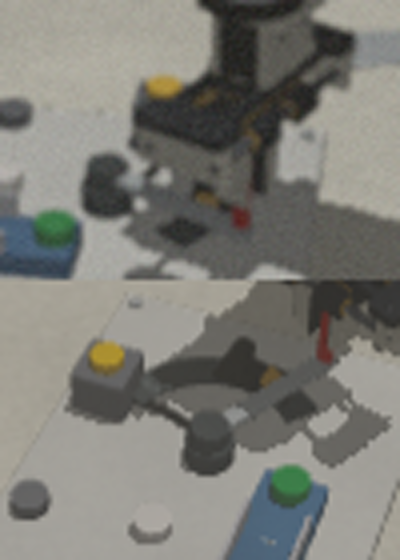

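The bar is now at the brass wedge ((270,377) in the zoom, partly covered); the trigger has not dipped yet.

Request:
apply_moves:
  rows:
    - [[0.03,0,-0.35],-0.03,2]
    - [[0.07,0,-0.7],-0.05,2]
    - [[0.07,0,-0.7],-0.05,2]

```text
time: 6.62
tool_pos: [453.6, 31.3, 92.2]
tcp_rot: [-1.566, 0.009, -0.217]
contact_force: [-1.1, 6.6, 1.6]
grip_width: 20.3
```

```bash
python3 look.py 7; python3 arc.py 92 1.18 1.2
```

```text
yellow side (np.float64(265.4994124559342), np.float64(181.4171562867215), np.float64(851.0)) scene (np.float64(231.2671867381765), np.float64(198.65285226718674), np.float64(2051.0))
t 6.72 tcp [453.6  31.3  92.2] th 1.1444 r 130.6 jaw-th 0.011 Ftan -7.00 Frad 3.14 Fz 1.38 w 20.3
1.18 [ 0.07  0.02 -0.46] -0.024
1.2 [ 0.07  0.02 -0.72] -0.044
```

Request:
apply_moves:
  rows:
    - [[0.03,0,-0.25],-0.02,2]
    - [[0.07,0,-0.5],-0.035,2]
    - [[0.07,0,-0.5],-0.035,2]

```text
time: 7.1
tool_pos: [452.7, 27.3, 92.2]
tcp_rot: [-1.564, 0.01, -0.183]
contact_force: [-1.2, 7.9, 2.0]
grip_width: 20.1
```

```bash
python3 look.py 8; python3 arc.py 92 1.2 1.23 1.26
```

```text
yellow side (np.float64(265.3573113207547), np.float64(181.62264150943398), np.float64(848.0)) scene (np.float64(231.33462282398452), np.float64(198.94970986460348), np.float64(2068.0))
t 7.20 tcp [452.7  27.3  92.2] th 1.1754 r 130.7 jaw-th 0.014 Ftan -7.04 Frad 2.61 Fz 2.22 w 20.0
1.2 [ 0.07  0.02 -0.32] -0.011
1.23 [ 0.08  0.02 -0.71] -0.041
1.26 [ 0.1   0.01 -1.1 ] -0.071
```

Request:
apply_moves:
  rows:
    - [[0.07,0,-0.2],-0.015,2]
    - [[0.08,0,-0.45],-0.03,2]
    - [[0.08,0,-0.45],-0.03,2]

```text
time: 7.58
tool_pos: [452.0, 24.0, 92.2]
tcp_rot: [-1.563, 0.011, -0.155]
contact_force: [-2.4, 8.2, 1.8]
grip_width: 19.8
```

```bash
python3 look.py 9; python3 arc.py 92 1.23 1.25 1.27
```

```text
yellow side (np.float64(265.2133507853403), np.float64(182.0104712041885), np.float64(764.0)) scene (np.float64(231.45269935611688), np.float64(199.19564140663695), np.float64(2019.0))
t 7.67 tcp [452.   24.   92.2] th 1.2018 r 130.7 jaw-th 0.016 Ftan -8.02 Frad 2.41 Fz 1.62 w 20.1
1.23 [ 0.07  0.01 -0.37] -0.012
1.25 [ 0.08  0.01 -0.63] -0.032
1.27 [ 0.09  0.01 -0.89] -0.052
```

Request:
apply_moves:
  rows:
    - [[0.06,0,-0.15],-0.01,2]
    - [[0.07,0,-0.35],-0.02,2]
    - [[0.07,0,-0.35],-0.02,2]

```text
time: 8.05
tool_pos: [451.5, 21.6, 92.2]
tcp_rot: [-1.561, 0.013, -0.136]
contact_force: [-1.0, 7.3, 2.9]
grip_width: 20.1
```

```bash
python3 look.py 10; python3 arc.py 92 1.25 1.27 1.29
```

```text
yellow side (np.float64(265.0673076923077), np.float64(182.22115384615384), np.float64(728.0)) scene (np.float64(231.30454777721002), np.float64(199.4179867143587), np.float64(1957.0))
t 8.15 tcp [451.5  21.6  92.2] th 1.2200 r 130.8 jaw-th 0.016 Ftan -7.73 Frad 2.69 Fz 3.06 w 20.0
1.25 [ 0.08  0.01 -0.39] -0.014
1.27 [ 0.09  0.01 -0.65] -0.034
1.29 [ 0.1   0.01 -0.91] -0.054
```

Request:
apply_moves:
  rows:
    - [[0.07,0,-0.2],-0.015,2]
    - [[0.08,0,-0.4],-0.025,2]
    - [[0.08,0,-0.4],-0.025,2]

```text
time: 8.52
tool_pos: [451.1, 18.7, 92.1]
tcp_rot: [-1.559, 0.014, -0.112]
contact_force: [-1.6, 7.1, 2.8]
grip_width: 20.0
```

```bash
python3 look.py 11; python3 arc.py 92 1.27 1.29 1.31
```

```text
yellow side (np.float64(265.053547523427), np.float64(182.54484605087015), np.float64(747.0)) scene (np.float64(231.41296758104738), np.float64(199.6064837905237), np.float64(2005.0))
t 8.62 tcp [451.1  18.7  92.1] th 1.2429 r 130.8 jaw-th 0.017 Ftan -7.33 Frad 3.20 Fz 2.35 w 20.2
1.27 [ 0.08  0.01 -0.35] -0.01
1.29 [ 0.09  0.01 -0.61] -0.03
1.31 [ 0.1   0.   -0.87] -0.05
```

Request:
apply_moves:
  rows:
    - [[0.07,0,-0.2],-0.01,2]
    - [[0.08,0,-0.35],-0.02,2]
    - [[0.08,0,-0.35],-0.02,2]

```text
time: 9.0
tool_pos: [450.7, 16.2, 92.1]
tcp_rot: [-1.558, 0.016, -0.094]
contact_force: [-2.1, 7.5, 3.5]
grip_width: 20.4
```

```bash
python3 look.py 12; python3 arc.py 92 1.27 1.29 1.31
```

```text
yellow side (np.float64(265.0124481327801), np.float64(182.6390041493776), np.float64(723.0)) scene (np.float64(231.40242057488655), np.float64(199.6928895612708), np.float64(1983.0))
t 9.10 tcp [450.7  16.2  92.1] th 1.2619 r 130.9 jaw-th 0.017 Ftan -7.19 Frad 2.90 Fz 3.23 w 20.4
1.27 [ 0.09  0.01 -0.11] 0.009
1.29 [ 0.09  0.   -0.37] -0.011
1.31 [ 0.1  -0.   -0.63] -0.031
```

View pics/z12.png

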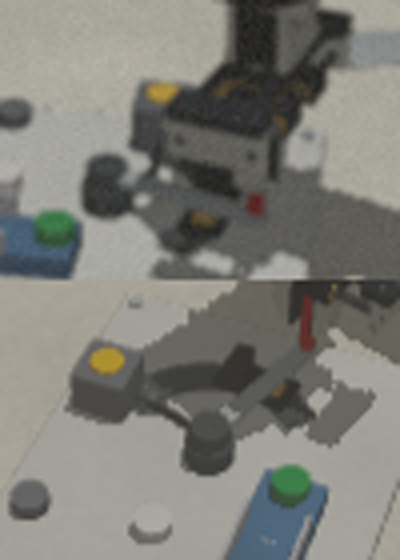

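On the plateau now: the trigger is fully dipped (+1.37 px) and the bar is between brass and stop. Small steps from here.

Request:
apply_moves:
  rows:
    - [[0.05,0,-0.15],0,2]
    - [[0.08,0,-0.3],-0.01,2]
    - [[0.08,0,-0.3],-0.01,2]

```text
time: 9.48
tool_pos: [450.4, 14.3, 92.1]
tcp_rot: [-1.556, 0.018, -0.085]
contact_force: [-2.7, 8.1, 2.8]
grip_width: 19.8
```

```bash
python3 look.py 13; python3 arc.py 92 1.29 1.31
```

```text
yellow side (np.float64(265.07598371777476), np.float64(182.6662143826323), np.float64(737.0)) scene (np.float64(231.4148185483871), np.float64(199.69405241935485), np.float64(1984.0))
t 9.57 tcp [450.4  14.3  92.1] th 1.2767 r 131.1 jaw-th 0.010 Ftan -7.43 Frad 3.62 Fz 2.86 w 20.1
1.29 [ 0.11  0.   -0.17] -0.003
1.31 [ 0.11 -0.   -0.43] -0.023
```

Request:
apply_moves:
  rows:
    - [[0.05,0,-0.15],0,2]
    - [[0.1,0,-0.3],-0.02,2]
    - [[0.1,0,-0.3],-0.02,2]

```text
time: 9.95
tool_pos: [450.2, 12.4, 92.0]
tcp_rot: [-1.554, 0.02, -0.066]
contact_force: [-2.4, 7.1, 3.6]
grip_width: 20.1
```

```bash
python3 look.py 14; python3 arc.py 92 1.31 1.33
```

```text
yellow side (np.float64(265.3029556650246), np.float64(182.74014778325125), np.float64(812.0)) scene (np.float64(231.40763052208834), np.float64(199.6917670682731), np.float64(1992.0))
t 10.05 tcp [450.2  12.4  92. ] th 1.2914 r 131.1 jaw-th 0.014 Ftan -6.35 Frad 3.25 Fz 2.43 w 20.0
1.31 [ 0.11 -0.   -0.24] -0.004
1.33 [ 0.11 -0.01 -0.5 ] -0.024
```

Request:
apply_moves:
  rows:
    - [[0.05,0,-0.15],0,2]
    - [[0.1,0,-0.3],-0.01,2]
    - [[0.1,0,-0.3],-0.01,2]

```text
time: 10.42
tool_pos: [450.0, 10.5, 92.0]
tcp_rot: [-1.552, 0.022, -0.058]
contact_force: [-2.7, 7.0, 3.9]
grip_width: 20.2
```

```bash
python3 look.py 15; python3 arc.py 92 1.31 1.33
```

```text
yellow side (np.float64(265.3716707021792), np.float64(182.71670702179176), np.float64(826.0)) scene (np.float64(231.41114457831324), np.float64(199.69678714859438), np.float64(1992.0))
t 10.53 tcp [450.   10.6  92. ] th 1.3054 r 131.1 jaw-th 0.009 Ftan -7.01 Frad 2.89 Fz 3.04 w 20.0
1.31 [ 0.11 -0.   -0.06] 0.004
1.33 [ 0.11 -0.01 -0.32] -0.016
```

Request:
apply_moves:
  rows:
    - [[0.05,0,-0.15],-0.01,2]
    - [[0.1,0,-0.3],-0.015,2]
    - [[0.1,0,-0.3],-0.015,2]

```text
time: 10.9
tool_pos: [449.8, 8.7, 91.9]
tcp_rot: [-1.551, 0.024, -0.044]
contact_force: [-2.6, 7.5, 3.3]
grip_width: 19.9
```

```bash
python3 look.py 16; python3 arc.py 92 1.33 1.35
```

```text
yellow side (np.float64(265.4230769230769), np.float64(182.76107226107226), np.float64(858.0)) scene (np.float64(231.4062186559679), np.float64(199.69809428284856), np.float64(1994.0))
t 11.00 tcp [449.8   8.7  91.9] th 1.3196 r 131.2 jaw-th 0.008 Ftan -7.81 Frad 3.35 Fz 3.32 w 20.4
1.33 [ 0.12 -0.01 -0.14] -0.002
1.35 [ 0.12 -0.02 -0.4 ] -0.022
```

View pics/z16.png

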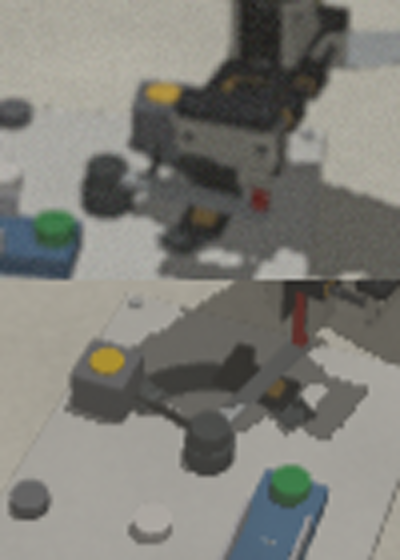

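Request:
apply_moves:
  rows:
    - [[0.05,0,-0.15],-0.01,2]
    - [[0.1,0,-0.3],-0.015,2]
    - [[0.1,0,-0.3],-0.015,2]

```text
time: 11.38
tool_pos: [449.7, 6.9, 91.9]
tcp_rot: [-1.548, 0.026, -0.03]
contact_force: [-2.0, 7.2, 4.6]
grip_width: 20.3
```

```bash
python3 look.py 17; python3 arc.py 92 1.33 1.35
```

```text
yellow side (np.float64(265.5122767857143), np.float64(182.77901785714286), np.float64(896.0)) scene (np.float64(231.4022011005503), np.float64(199.7023511755878), np.float64(1999.0))
t 11.47 tcp [449.7   6.9  91.9] th 1.3336 r 131.2 jaw-th 0.008 Ftan -6.96 Frad 3.44 Fz 3.51 w 20.4
1.33 [ 0.12 -0.02  0.05] 0.012
1.35 [ 0.12 -0.02 -0.21] -0.008
```

Request:
apply_moves:
  rows:
    - [[0.05,0,-0.15],-0.01,2]
    - [[0.1,0,-0.3],-0.015,2]
    - [[0.1,0,-0.3],-0.015,2]

```text
time: 11.85
tool_pos: [449.6, 5.1, 91.8]
tcp_rot: [-1.546, 0.028, -0.017]
contact_force: [-3.1, 8.1, 4.6]
grip_width: 20.3
```

```bash
python3 look.py 18; python3 arc.py 92 1.35 1.37
```

```text
yellow side (np.float64(265.5501691093574), np.float64(182.7632468996618), np.float64(887.0)) scene (np.float64(231.40420210105052), np.float64(199.6983491745873), np.float64(1999.0))
t 11.95 tcp [449.5   5.1  91.8] th 1.3473 r 131.3 jaw-th 0.008 Ftan -7.71 Frad 2.52 Fz 5.74 w 20.0
1.35 [ 0.13 -0.02 -0.04] 0.005
1.37 [ 0.13 -0.03 -0.3 ] -0.015
```

Request:
apply_moves:
  rows:
    - [[0.05,-0.02,-0.15],-0.01,2]
    - [[0.1,-0.03,-0.3],-0.015,2]
    - [[0.1,-0.03,-0.3],-0.015,2]

```text
time: 12.32
tool_pos: [449.5, 3.3, 91.9]
tcp_rot: [-1.544, 0.031, -0.003]
contact_force: [-3.5, 7.5, 2.8]
grip_width: 20.3
```

```bash
python3 look.py 19; python3 arc.py 92 1.35 1.37
```

```text
yellow side (np.float64(265.5738636363636), np.float64(182.75681818181818), np.float64(880.0)) scene (np.float64(231.40571715145435), np.float64(199.69709127382146), np.float64(1994.0))
t 12.43 tcp [449.4   3.3  91.9] th 1.3610 r 131.4 jaw-th 0.008 Ftan -6.62 Frad 1.98 Fz 1.81 w 20.0
1.35 [ 0.14 -0.01  0.14] 0.019
1.37 [ 0.14 -0.02 -0.12] -0.001
```

View pics/z19.png

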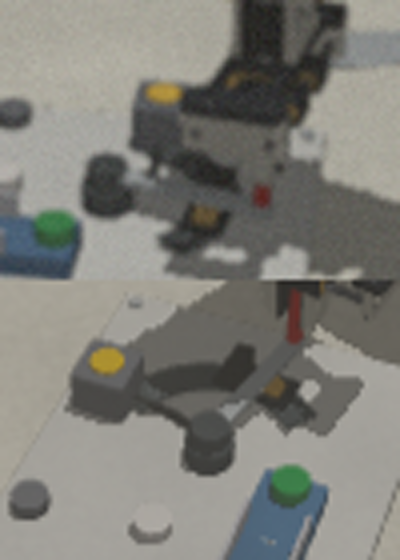

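Request:
apply_moves:
  rows:
    - [[0.05,0,-0.15],-0.01,2]
    - [[0.12,-0.01,-0.3],-0.015,2]
    - [[0.12,-0.01,-0.3],-0.015,2]

```text
time: 12.8
tool_pos: [449.4, 1.6, 91.8]
tcp_rot: [-1.542, 0.033, 0.011]
contact_force: [-3.2, 8.2, 3.2]
grip_width: 20.2
```

```bash
python3 look.py 20; python3 arc.py 92 1.37 1.39
```

```text
yellow side (np.float64(265.5544100801833), np.float64(182.76517754868271), np.float64(873.0)) scene (np.float64(231.3992015968064), np.float64(199.68962075848304), np.float64(2004.0))
t 12.90 tcp [449.4   1.6  91.8] th 1.3739 r 131.4 jaw-th 0.009 Ftan -8.08 Frad 3.64 Fz 3.15 w 20.0
1.37 [ 0.14 -0.02  0.05] 0.012
1.39 [ 0.14 -0.03 -0.21] -0.008
```

Request:
apply_moves:
  rows:
    - [[0.05,0,-0.15],-0.01,2]
    - [[0.12,-0.02,-0.3],-0.015,2]
    - [[0.12,-0.02,-0.3],-0.015,2]

```text
time: 13.28
tool_pos: [449.3, -0.1, 91.8]
tcp_rot: [-1.539, 0.036, 0.025]
contact_force: [-3.3, 8.6, 3.5]
grip_width: 19.9
```

```bash
python3 look.py 21; python3 arc.py 92 1.39 1.41
```

```text
yellow side (np.float64(265.5298850574713), np.float64(182.7528735632184), np.float64(870.0)) scene (np.float64(231.41035856573706), np.float64(199.69770916334662), np.float64(2008.0))
t 13.38 tcp [ 4.493e+02 -1.000e-01  9.180e+01] th 1.3865 r 131.5 jaw-th 0.010 Ftan -8.29 Frad 3.24 Fz 3.81 w 20.4
1.39 [ 0.15 -0.03 -0.05] 0.006
1.41 [ 0.15 -0.03 -0.31] -0.014
```

Request:
apply_moves:
  rows:
    - [[0.05,0,-0.15],-0.01,2]
    - [[0.12,-0.02,-0.28],-0.015,2]
    - [[0.12,-0.02,-0.28],-0.015,2]

```text
time: 13.75
tool_pos: [449.3, -1.5, 91.8]
tcp_rot: [-1.537, 0.038, 0.038]
contact_force: [-3.8, 8.2, 3.9]
grip_width: 20.2
```

```bash
python3 look.py 22; python3 arc.py 92 1.39 1.41
```

```text
yellow side (np.float64(265.5350172215844), np.float64(182.74282433983927), np.float64(871.0)) scene (np.float64(231.41065206570434), np.float64(199.69636635141862), np.float64(2009.0))
t 13.85 tcp [449.3  -1.5  91.8] th 1.3974 r 131.6 jaw-th 0.012 Ftan -7.63 Frad 3.54 Fz 3.76 w 20.2
1.39 [ 0.16 -0.02  0.09] 0.02
1.41 [ 0.16 -0.03 -0.17] -0.0
```

View pics/z22.png

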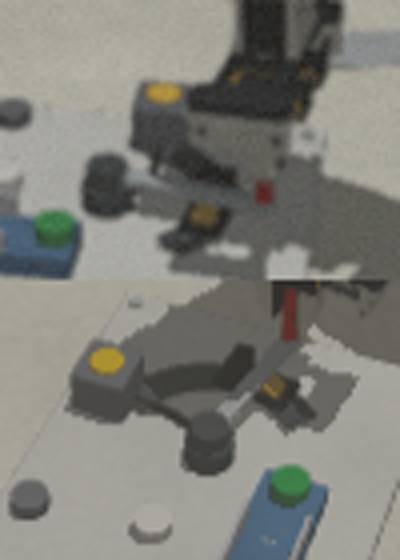

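Request:
apply_moves:
  rows:
    - [[0.05,0,-0.15],-0.01,2]
    - [[0.13,-0.02,-0.3],-0.015,2]
    - [[0.13,-0.02,-0.3],-0.015,2]

```text
time: 14.22
tool_pos: [449.3, -3.1, 91.7]
tcp_rot: [-1.534, 0.041, 0.052]
contact_force: [-4.6, 8.5, 4.0]
grip_width: 19.9
```

```bash
python3 look.py 23; python3 arc.py 92 1.41 1.42
```

```text
yellow side (np.float64(265.52974828375284), np.float64(182.75057208237988), np.float64(874.0)) scene (np.float64(231.40995024875622), np.float64(199.69452736318408), np.float64(2010.0))
t 14.32 tcp [449.3  -3.1  91.8] th 1.4093 r 131.7 jaw-th 0.014 Ftan -7.55 Frad 3.49 Fz 3.71 w 19.6
1.41 [ 0.16 -0.03 -0.01] 0.013
1.42 [ 0.16 -0.04 -0.14] 0.003
```

Request:
apply_moves:
  rows:
    - [[0.05,0,-0.15],0,2]
    - [[0.13,-0.02,-0.3],-0.005,2]
    - [[0.13,-0.02,-0.3],-0.005,2]

```text
time: 14.7
tool_pos: [449.2, -4.7, 91.7]
tcp_rot: [-1.531, 0.044, 0.056]
contact_force: [-4.3, 8.3, 4.3]
grip_width: 20.2
```

```bash
python3 look.py 24; python3 arc.py 92 1.42 1.44
```

```text
yellow side (np.float64(265.54794520547944), np.float64(182.75570776255708), np.float64(876.0)) scene (np.float64(231.40584737363727), np.float64(199.70168483647174), np.float64(2018.0))
t 14.80 tcp [449.2  -4.7  91.7] th 1.4212 r 131.8 jaw-th 0.006 Ftan -7.43 Frad 3.90 Fz 2.96 w 20.1
1.42 [ 0.18 -0.04  0.02] 0.007
1.44 [ 0.18 -0.05 -0.24] -0.013
```

Request:
apply_moves:
  rows:
    - [[0.08,0,-0.15],-0.01,2]
    - [[0.15,-0.03,-0.3],-0.015,2]
    - [[0.15,-0.03,-0.3],-0.015,2]

```text
time: 15.18
tool_pos: [449.3, -6.1, 91.7]
tcp_rot: [-1.528, 0.047, 0.07]
contact_force: [-3.6, 8.0, 4.8]
grip_width: 19.6
```

```bash
python3 look.py 25; python3 arc.py 92 1.42 1.44
```

```text
yellow side (np.float64(265.4834285714286), np.float64(182.75542857142858), np.float64(875.0)) scene (np.float64(231.40784898161948), np.float64(199.6964729259811), np.float64(2013.0))
t 15.28 tcp [449.3  -6.1  91.7] th 1.4324 r 131.8 jaw-th 0.008 Ftan -8.95 Frad 4.20 Fz 3.74 w 20.1
1.42 [ 0.18 -0.04  0.16] 0.02
1.44 [ 0.18 -0.05 -0.1 ] 0.0
```

View pics/z25.png

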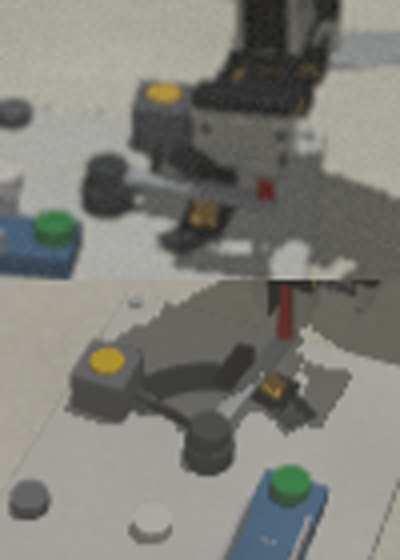

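Request:
apply_moves:
  rows:
    - [[0.08,0,-0.15],-0.01,2]
    - [[0.15,-0.03,-0.28],-0.015,2]
    - [[0.15,-0.03,-0.28],-0.015,2]

```text
time: 15.65
tool_pos: [449.3, -7.6, 91.6]
tcp_rot: [-1.526, 0.05, 0.084]
contact_force: [-4.6, 7.1, 4.4]
grip_width: 19.9
```

```bash
python3 look.py 26; python3 arc.py 92 1.44 1.46
```

```text
yellow side (np.float64(265.5472747497219), np.float64(182.706340378198), np.float64(899.0)) scene (np.float64(231.4126357354393), np.float64(199.65597235932873), np.float64(2026.0))
t 15.75 tcp [449.3  -7.6  91.6] th 1.4435 r 131.9 jaw-th 0.011 Ftan -7.55 Frad 3.81 Fz 4.35 w 20.3
1.44 [ 0.19 -0.04  0.04] 0.014
1.46 [ 0.19 -0.06 -0.22] -0.006
```

Trigger just starts to rise (199.70→199.66), so the edge of the sear is being reached.

Request:
apply_moves:
  rows:
    - [[0.08,0,-0.15],-0.005,2]
    - [[0.15,-0.03,-0.27],-0.01,2]
    - [[0.15,-0.03,-0.27],-0.01,2]

```text
time: 16.12
tool_pos: [449.3, -8.9, 91.6]
tcp_rot: [-1.523, 0.054, 0.093]
contact_force: [-4.6, 7.2, 3.7]
grip_width: 20.2
```

```bash
python3 look.py 27; python3 arc.py 92 1.44 1.46
```

```text
yellow side (np.float64(265.5785310734463), np.float64(182.56949152542373), np.float64(885.0)) scene (np.float64(231.34014598540145), np.float64(199.53868613138687), np.float64(2055.0))
t 16.23 tcp [449.3  -8.9  91.6] th 1.4534 r 132.0 jaw-th 0.010 Ftan -8.42 Frad 3.84 Fz 4.28 w 20.4
1.44 [ 0.2  -0.04  0.17] 0.023
1.46 [ 0.19 -0.06 -0.09] 0.003
```

Request:
apply_moves:
  rows:
    - [[0.08,0,-0.15],-0.005,2]
    - [[0.15,-0.03,-0.27],-0.01,2]
    - [[0.15,-0.03,-0.27],-0.01,2]

```text
time: 16.6
tool_pos: [449.5, -10.1, 91.5]
tcp_rot: [-1.52, 0.057, 0.102]
contact_force: [-4.3, 7.4, 2.9]
grip_width: 20.0
```

```bash
python3 look.py 28; python3 arc.py 92 1.46 1.48
```

```text
yellow side (np.float64(265.58925143953934), np.float64(181.1573896353167), np.float64(1042.0)) scene (np.float64(231.39836617011053), np.float64(198.2902450744834), np.float64(2081.0))
t 16.70 tcp [449.5 -10.1  91.5] th 1.4625 r 131.9 jaw-th 0.009 Ftan -6.54 Frad 3.93 Fz 3.39 w 20.0
1.46 [ 0.18 -0.06  0.03] 0.011
1.48 [ 0.18 -0.07 -0.23] -0.009
```

The sear has snapped up (trigger v 198.29, rest value 198.31), with no sign of the stop. Ease back.

Request:
apply_moves:
  rows:
    - [[0,0,0.1],0,2]
    - [[0,0,0.2],0,2]
    - [[0,0,0.3],0,2]
    - [[0,0,0.4],0,2]
    - [[0,0,0.4],0,2]

```text
time: 17.32
tool_pos: [449.2, -6.2, 91.7]
tcp_rot: [-1.52, 0.057, 0.102]
contact_force: [-0.4, 0.9, -0.6]
grip_width: 19.8
```

```bash
python3 look.py 29; python3 arc.py 92 1.42
```

```text
yellow side (np.float64(265.5770363101079), np.float64(181.18056918547595), np.float64(1019.0)) scene (np.float64(231.39497827136648), np.float64(198.31530661516175), np.float64(2071.0))
t 17.43 tcp [449.1  -6.2  91.7] th 1.4328 r 131.9 jaw-th 0.039 Ftan 0.57 Frad -0.25 Fz 0.72 w 19.9
1.42 [ 0.2  -0.03  0.16] 0.051
```

View pics/z29.png

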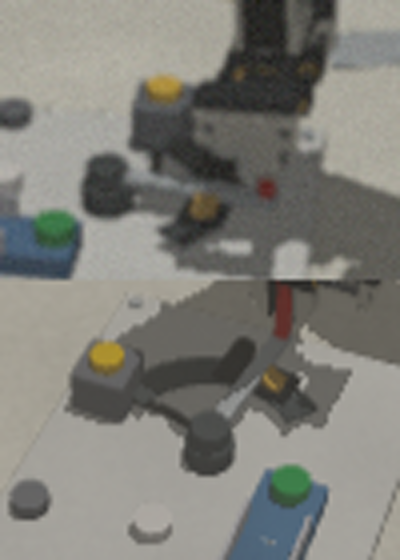

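Caught: force is ~0 after easing 4 mm, the trigger is at rest height and the arm has not moved. Open and lift clear.

Request:
apply_moves:
  rows:
    - [[0,0,0],0,3]
    - [[0,0,0],0,4]
    - [[0,-0.5,0],0,4]
    - [[0,-3.5,0.1],0,4]
    - [[0.2,-7,0.3],0,4]

```text
time: 18.05
tool_pos: [454.7, -6.1, 162.3]
tcp_rot: [-1.52, 0.058, 0.102]
contact_force: [0.9, -0.2, -0.3]
grip_width: 39.9
```

```bash
python3 look.py 30; python3 - <<'E'
from h import *; from plant import bot,vision
t=np.load('t.npy');o=bot.get_obs();R=R_of(o);print(o['time'],o['tool_pos'],o['tcp_rot'],o['contact_force'],o['grip_width']);print(R.round(3))
# trigger top re-measure from scene+side
for n,uv,z in(('scene',(231.36,198.32),76),('side',(265.58,181.18),76)):
    print(n,onplane(np.array(uv),z,vision.camera_info(n)))
tr=toW([[-30,-105,76]],t)[0];print(tr)
tip=tr-14*R[:,1]
for z in(170,):print(plan(o,[tip[0],tip[1],z]))
E
```

```text
yellow side (np.float64(264.9547169811321), np.float64(180.98238993710692), np.float64(795.0)) scene (np.float64(231.16497054097482), np.float64(198.4879485806106), np.float64(1867.0))
18.15 [457.46026002  -6.52309745 164.94394153] [-1.52216622  0.04989727  0.10181131] [-0.21225896  0.06297286  0.12702909] 39.771806167874516
[[ 0.994 -0.055 -0.099]
 [ 0.102  0.043  0.994]
 [-0.05  -0.998  0.049]]
scene [ 571.19561986 -107.25704377]
side [ 570.52789086 -103.24508954]
[ 572.11534192 -107.09876402   76.        ]
(array([ 10.41544647,  -1.57148739, -11.17566422]), 0)
```

View pics/z30.png

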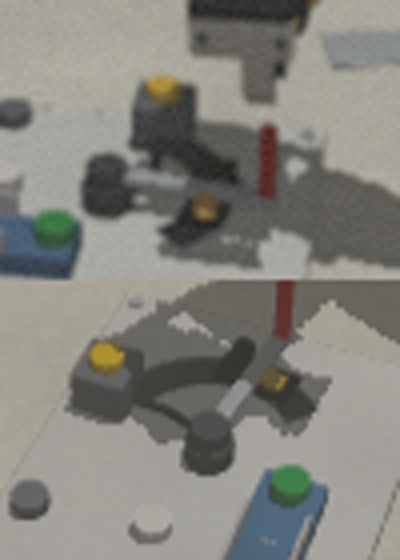

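Request:
apply_moves:
  rows:
    - [[2.5,-0.5,-2.7],0,3]
    - [[5.2,-1,-5.5],0,2]
    - [[7.8,-1.5,-8.3],0,1]
    - [[10.4,-1.5,-11.2],0,0]
    - [[10.4,-1.5,-11.2],0,0]

```text
time: 18.77
tool_pos: [573.4, -109.6, 167.9]
tcp_rot: [-1.522, 0.051, 0.1]
contact_force: [-0.5, 0.9, 0.6]
grip_width: 0.7
```

```bash
cat > tr.py <<'E'
from h import *; from plant import bot,vision
t=np.load('t.npy');o=bot.get_obs();R=R_of(o);print(o['time'],o['tool_pos'],o['tcp_rot'],o['contact_force'],o['grip_width'])
tip=o['tool_pos']+14*R[:,1];print('tip',tip)
for z in(82,76,72,68,66):print(z,plan(o,np.array([571.6,-106.5,z])-14*R[:,1])[0].round(2))
E
python3 tr.py; python3 look.py 31;python3 - <<'E'
from plant import vision;import cv2
cv2.imwrite('pics/w31.png',vision.capture('wrist')[:,:,::-1])
E
```

```text
18.775 [ 573.44559043 -109.56399667  167.87127639] [-1.52205594  0.05069399  0.09992926] [-0.46742268  0.85284696  0.57064099] 0.6654547336967033
tip [ 572.672508   -108.95599328  153.90586643]
82 [ 0.28  7.19 -0.1 ]
76 [ 0.31  7.79 -0.12]
72 [ 0.33  8.19 -0.14]
68 [ 0.35  8.59 -0.16]
66 [ 0.36  8.79 -0.17]
yellow side (np.float64(264.85714285714283), np.float64(182.76190476190476), np.float64(21.0)) scene (np.float64(231.53680981595093), np.float64(199.19631901840492), np.float64(326.0))
```

View pics/z31.png

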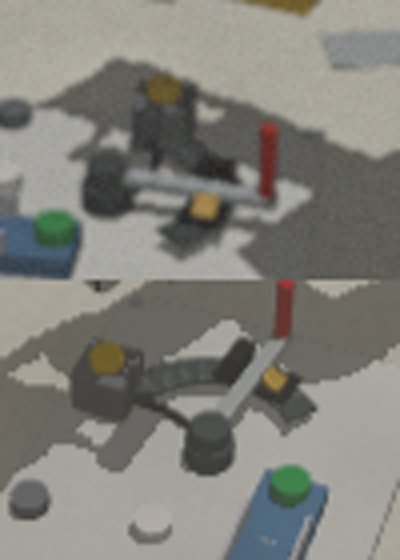

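View pics/w31.png

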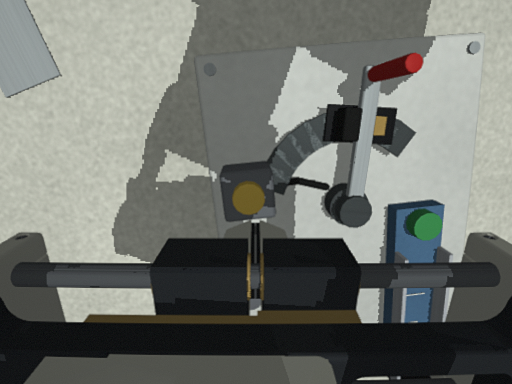

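The wrist view shows the arm parked behind the brass wedge (380,125), the button at (249,198), the puck in place and the fingers shut. Descend to just above the button.

Request:
apply_moves:
  rows:
    - [[0.1,3,0],0,0]
    - [[0.2,5.5,0],0,0]
    - [[0.3,7.1,-0.1],0,0]
    - [[0.3,7.1,-0.1],0,0]

```text
time: 19.42
tool_pos: [570.0, -104.2, 97.0]
tcp_rot: [-1.52, 0.054, 0.103]
contact_force: [0.0, 0.5, -0.2]
grip_width: 0.5
```

```bash
python3 tr.py; python3 look.py 32
```

```text
19.425 [ 570.03110524 -104.1928663    96.98429583] [-1.52023712  0.05350545  0.10251597] [ 0.02988949  0.51586662 -0.22607502] 0.47520163578211555
tip [ 569.21486298 -103.56557691   83.02219511]
82 [ 0.21  0.07 -0.32]
76 [ 0.24  0.67 -0.35]
72 [ 0.27  1.07 -0.37]
68 [ 0.29  1.47 -0.39]
66 [ 0.3   1.67 -0.4 ]
yellow side (np.float64(265.28125), np.float64(182.96875), np.float64(32.0)) scene (np.float64(231.0), np.float64(200.37967914438502), np.float64(187.0))
```

View pics/z32.png

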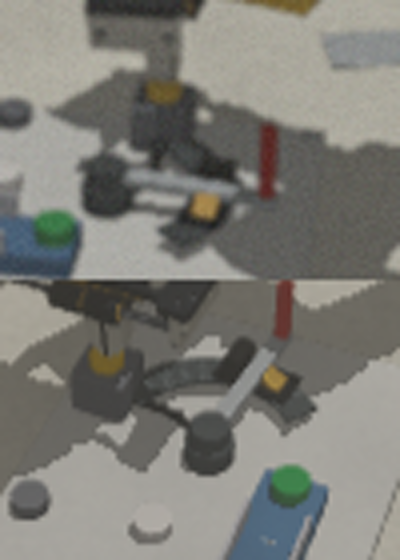

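Fingertips are right over the button. Press to about 10–11 mm of travel, with lateral correction.

Request:
apply_moves:
  rows:
    - [[0.2,0.2,-0.3],0,0]
    - [[0.25,0.7,-0.35],0,0]
    - [[0.3,1.2,-0.35],0,0]
    - [[0.3,1.7,-0.4],0,0]
    - [[0.3,1.9,-0.4],0,0]

```text
time: 20.15
tool_pos: [574.2, -108.0, 79.5]
tcp_rot: [-1.523, 0.049, 0.102]
contact_force: [0.3, -0.7, 8.1]
grip_width: 0.5
```

```bash
python3 tr.py; python3 look.py 33
```

```text
20.15 [ 574.1936816  -108.04349718   79.53596998] [-1.52260596  0.04875799  0.10193804] [ 0.28022213 -0.69198653  8.07283323] 0.4952409787625477
tip [ 573.44704198 -107.44194962   65.56884179]
82 [-0.25 -1.63  0.19]
76 [-0.22 -1.03  0.16]
72 [-0.21 -0.63  0.14]
68 [-0.19 -0.23  0.12]
66 [-0.18 -0.03  0.11]
yellow side (np.float64(nan), np.float64(nan), np.float64(0.0)) scene (np.float64(nan), np.float64(nan), np.float64(0.0))look.py:10: RuntimeWarning: invalid value encountered in scalar divide
  v,u=np.mgrid[v0:v1,u0:u1];return (w*u).sum()/w.sum(),(w*v).sum()/w.sum(),w.sum()
```

View pics/z33.png

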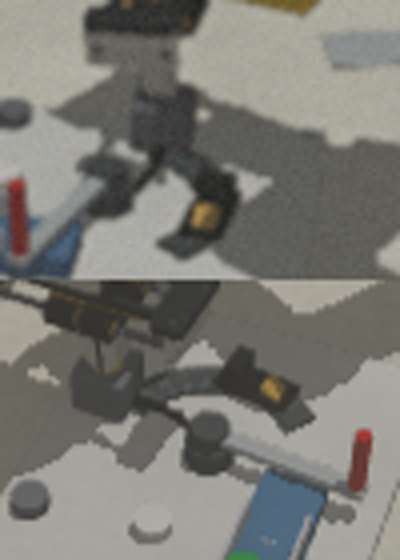

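The arm flew home and the puck is off down the lane ((240,555) in the zoom). Lift straight off the button.

Request:
apply_moves:
  rows:
    - [[0,-1,0],0,0]
    - [[0,-3,0],0,0]
    - [[0,-6,0],0,0]
    - [[0,-10,0],0,0]
    - [[0,-10,0],0,0]

```text
time: 20.88
tool_pos: [581.0, -112.8, 183.0]
tcp_rot: [-1.525, 0.043, 0.102]
contact_force: [0.3, 0.1, -0.3]
grip_width: 0.6
```

```bash
python3 tr.py|head -2; python3 look.py 34; python3 - <<'E'
from h import *
from plant import vision
t=np.load('t.npy');a=cv2.imread('pics/scene34.png')
cv2.imwrite("pics/sc34.png",cv2.resize(a[165:305,170:330],None,fx=4,fy=4,interpolation=cv2.INTER_CUBIC))
h=cv2.inRange(cv2.cvtColor(a,cv2.COLOR_BGR2HSV),(45,90,30),(80,255,255))[165:305,170:330]
m=cv2.moments(h,True);uv=np.array([m['m10']/m['m00']+170,m['m01']/m['m00']+165]);print(uv,m['m00'],toT(onplane(uv,53,vision.camera_info('scene')),t))
E
```

```text
20.875 [ 581.02006719 -112.78341886  183.03561742] [-1.52517317  0.04319608  0.10199583] [ 0.26795521  0.05060405 -0.29990074] 0.5909466355287999
tip [ 580.35426607 -112.20972597  169.06323089]
yellow side (np.float64(265.1686746987952), np.float64(182.84337349397592), np.float64(83.0)) scene (np.float64(231.8041775456919), np.float64(199.1201044386423), np.float64(383.0))
[262.48648649 259.12162162] 74.0 [148.01582648  71.29622549]
```

View pics/sc34.png

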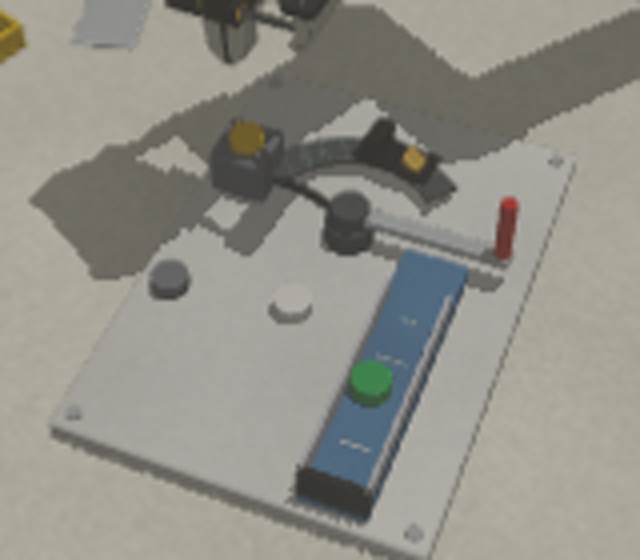

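View pics/side34.png

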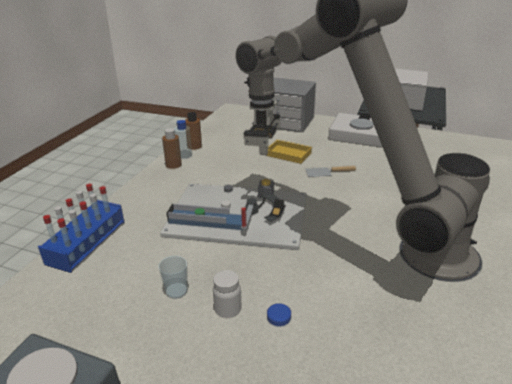

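The puck lies in the lane (x≈148, about 125 mm along), the arm is home and the tool is clear. I'll check that the puck is at rest and hand in.

```bash
python3 look.py 35; python3 - <<'E'
from plant import order
import cv2
for k in(34,35):
    a=cv2.imread(f'pics/scene{k}.png')
    m=cv2.moments(cv2.inRange(cv2.cvtColor(a,cv2.COLOR_BGR2HSV),(45,90,30),(80,255,255))[165:305,170:330],True);print(m['m10']/m['m00'],m['m01']/m['m00'])
print(order.close_job())
E
```

```text
yellow side (np.float64(264.320987654321), np.float64(182.46913580246914), np.float64(81.0)) scene (np.float64(231.8538283062645), np.float64(199.27610208816705), np.float64(431.0))
92.48648648648648 94.12162162162163
92.48648648648648 94.12162162162163
the job is handed in; nothing more can be done
None
```

The knock is done and the job is handed in at about 21 s of robot time; no verdict was reported.

- **Cocking:** I pushed the red pin round with the fingers loosely around it until the sear snapped up. The trigger dipped 1.4 px in the scene picture, then returned to its rest height. The pull at the pin stayed at about 9 N or less and did not climb as it would against the rubber stop.
- **Let go:** After easing back about 4 mm the force fell to about zero. The arm stayed caught when I opened the fingers and lifted clear.
- **Release:** I pressed the trigger about 10 mm with closed fingers, measuring 8 N. The arm flew home and the puck slid down the lane.
- **Last checks:**
  - The puck is at rest in the lane at about x = 148 mm, y = 71 mm in the tester's frame. Its position was identical in the last two pictures.
  - The arm is home, and the tool is clear about 90 mm above the trigger with no force on it.
  - The spare pucks and the other bench items look unmoved.

Two things were slightly off. The tool tilted by about 0.07 rad during the slow push, with no visible effect. The trigger position from the side camera differed from the scene camera by about 4 mm, well within the button's 15 mm radius.

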